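# Make up a belt-drive spares kit on the packing bench

### The job

Make up the belt-drive kit: first set each taper bush, narrow end down, into the pulley whose tapered bore fits it, the larger bush in the larger pulley and the smaller in the smaller, so that each sits upright and fully home. Then lay the two spacer tubes gently on the roller bed, each resting still in a hollow between two rollers, parallel to them and between the side rails. Do not drop anything or set the tubes rolling, do not shove the pulleys about, and leave the other things on the bench alone.

Things in the scene. Friction and masses are not known exactly. Their poses are not given: they have to be found in the camera images.
- pulley_large: Larger dark steel V-belt pulley lying flat on the bench, loose but heavy (2.4 kg): outside diameter 120 mm, hub 50 mm high, rim 6 mm lower. In its middle an open tapered bore: 49.8 mm diameter at the mouth (top of the hub), narrowing downwards by 0.444 mm in diameter per mm, 38 mm deep. Origin: centre of the underside; z up.
- pulley_large_mouth (a point): Centre of the mouth of the larger pulley's tapered bore, at the top of its hub, 50 mm above the bench.
- pulley_small: Smaller dark steel V-belt pulley lying flat on the bench, loose, 1.3 kg: outside diameter 92 mm, hub 44 mm high, rim 6 mm lower. Tapered bore: 35.8 mm diameter at the mouth, narrowing by 0.4375 mm in diameter per mm, 34 mm deep. Origin: centre of the underside; z up.
- pulley_small_mouth (a point): Centre of the mouth of the smaller pulley's tapered bore, at the top of its hub, 44 mm above the bench.
- bush_large: Larger bright steel taper bush, about 0.55 kg, standing on its narrow end: taper 36 mm tall, diameter 36 mm at the foot, 52 mm at its top, then a round collar 60 mm in diameter, 26 mm tall. Origin: centre of the narrow end; z up towards the collar. Fully home in the larger pulley its origin lies 19 mm above the pulley's origin and the collar's underside 5 mm above the hub, not touching it.
- bush_small: Smaller bright steel taper bush of about 0.28 kg, standing on its narrow end: taper 32 mm tall, diameter 24 mm at the foot, 38 mm at its top, then a round collar 46 mm in diameter, 26 mm tall. Origin: centre of the narrow end; z up towards the collar. Fully home in the smaller pulley its origin lies 17 mm above the pulley's origin and the collar's underside 5 mm above the hub, not touching it.
- roller_bed: Short gravity-roller bed fixed to the bench, 196 mm square: five freely turning aluminium rollers, 20 mm in diameter, axes along the bed's x, at y = -72, -36, 0, 36 and 72 mm, axes 45 mm and tops 55 mm above the bench. Two grey side rails at x = -95 and +95 mm (inner faces at 92 mm), tops 42 mm high. Origin: centre of the underside on the bench; z up.
- bed_mid (a point): Point over the roller bed's middle, 64 mm above the bench, axes as the bed: the height of the centre of a tube lying in a hollow. The four hollows lie at y = -54, -18, 18 and 54 mm from it. Tubes in neighbouring hollows would be only 4 mm apart, too little for a finger: leave an empty hollow between them.
- pick_board: Wooden board fixed to the bench, 150 mm (x) by 170 mm (y), 12 mm thick, with two pairs of 6 mm high strips (110 mm long, along x) that keep two tubes at y = +40 and -40 mm. Origin: centre of the underside; z up.
- tube_1: Steel spacer tube with closed black ends, diameter 32 mm, 140 mm long, about 0.35 kg, lying on the pick board at the start with its centre 28 mm above the bench; both tubes are alike and either may go in any hollow. Origin: its centre; x along its axis.
- tube_2: Steel spacer tube with closed black ends, diameter 32 mm, 140 mm long, about 0.35 kg, lying on the pick board at the start with its centre 28 mm above the bench; both tubes are alike and either may go in any hollow. Origin: its centre; x along its axis.
- parts_carton: Open cardboard carton 140 x 180 x 90 mm, a bystander. Origin: centre of the underside.
- tape_roll: Cardboard-brown roll of packing tape lying flat, 110 mm outside, 48 mm high, a bystander. Origin: centre of the underside.
- grease_tin: Closed tin, diameter 70 mm, 90 mm high, a bystander. Origin: centre of the underside.
- spanner: Steel spanner lying flat, a bystander. Origin: near the middle of its underside.
Mind the look-alikes: they are no part of the job. Leave any pink look-alike of the tube_2 alone. What is shaped like the bush_small but orange is not meant.

How it is judged:
By the outcome, as a careful person would: the job done as asked, in the order asked, and still so for the second after the job is handed in, with the robot touching nothing.
It also fails if it takes over 72 s, if anything falls off the work surface, if the arm or the gripper's body presses on something with over 40 N, if the wrist force passes 120 N, or if a joint passes its speed limit or range.

### The arm

A 6-joint arm with a two-finger parallel gripper is mounted at the origin on the work surface. World frame = base frame: x ahead of the robot, y to its left, z up, the work surface at z = 0. Lengths are in m, angles in rad, forces in N, time in s.
With the tool pointing down it reaches from about 0.35 to 0.775 m from the base axis. Payload 5.5 kg.
Tool frame: the origin (TCP) lies at the very end of the fingers, on their centre line; the grasp point (between the pads) lies env.hold_point_z behind it (env.hold_point_z is the distance from the TCP to the grasp point, in m); z points along the fingers, y is the line along which they close (so a half turn about z gives the same grasp; the last joint's range is limited). The gripper opens to 85 mm and grips with 20 to 120 N. Pads are 22 mm wide; open, the fingers measure 114 mm over their backs; the gripper's body (76 mm by 85 mm) begins 54 mm behind the grasp point. The pads swing forward as they close: fully open they stand 13 mm farther back than shut.
Start: joints at [-0.14, 0.313, 0.046, 1.304, 0, 1.431], TCP at [0.575, -0, 0.231] pointing down, gripper open.
Joint ranges: [-2.76, 2.76], [-0.86, 1.69], [-1.03, 1.26], [-2.2, 2.34], [-1.47, 1.5], [-3.14, 3.14]. Speed limits (rad/s): [2.57, 2.57, 3.14, 3.14, 3.14, 3.14].

### API

Orientations are given as a unit quaternion [w, x, y, z].
In Python, from workcell import env gives the robot as it stands.
- The arm moves only by the tool carry_out, never from a script. Its argument "steps" is a list of rows, each a list of 3 entries, a list of its own where there are three numbers: the turn, a rotation vector about the tool's x, y, z in degrees, then the shift along the tool's x, y, z in cm, then the closure in counts, from 0 (fully open) to 255 (shut). A call has exactly 8 rows; each row is the pose to reach, as a shift and turn from the pose commanded when the call began, along the tool's axes at that moment; what a row does not reach only later rows make up. A row lasts 1/8 s, in which the tool goes at most 62.5 mm and 10.7 degrees, less where a joint would pass 70% of its speed; a pose out of reach is approached as far as the arm can. A call with a gripper value outside its range is refused whole. The fingers move at their own pace and stop on an object; "force" is the grip in N (left out, the last holds). Time passes only in rows, so rows that repeat a pose let the fingers close, or fill a call up. It gives the time, the measured TCP pose, the force, the opening and the grip force at its end, in the units of the state.
- env.get_state(): the state, without advancing time (a new reading comes with each control period).
- env.read_camera(name): name is "scene" or "side" or "wrist"; returns (picture, depth): 420x560x3 uint8, red, green, blue; 420x560 float32, m along the optical axis (not along the pixel's ray), 0 where there is no reading.
- env.get_calibration(name): a dict with "fx", "fy", "cx", "cy" (pixels), "origin" and "orientation" of the camera in the world. Camera axes: x right, y up, looking along -z (the intrinsics and any distortion apply to the point x, -y, -z); pixel columns grow to the right and rows downward; lengths in m; the calibration is good to about 2 mm. The wrist camera is an equidistant fisheye: a pixel r from the principal point sees the ray r / f radians off the axis. A picture is of the moment at which its call begins: read the wrist's pose just before it. get_calibration takes no time and is no camera call; for the wrist camera it gives the pose at the moment of the call.
- env.hand_in(): hands the job in; it is judged then, once.
The state is a dict: "clock": time; "joint_pos": joint angles; "qvel": joint speeds; "tau": joint torques, N m; "tcp_pos": TCP position; "orientation": TCP orientation; "wrist_force": force on the tool from outside, world axes, zero at the start; "ft_torque": the same for the moment, N m; "finger_gap": finger opening in m; "grip_force": force on a finger pad.
Only numpy, scipy, OpenCV 4.12 (cv2) and the standard library are available. Lean on these libraries where they do the work, as an engineer would, in place of code of your own. Each camera call takes 0.05 s, during which the arm holds its last target. There are 200 camera calls.

## Working session

There is one attempt and no reset: what is moved stays moved. The work goes in short steps, Python scripts to look and compute and a tool call to move; the robot and the scene stay as the last step left them, time stands still between calls to the robot, and variables do not carry over. Pictures are saved under pics/ and viewed, at most 12 in all, crops included, and the job is handed in when it is done.

Besides the shell and the picture viewer there is one more tool, called after ">>>" in YAML: its name, and indented under it one key for each argument. carry_out: Moves the arm, as the interface text tells. Its arguments: {"type":"object","properties":{"steps":{"type":"array","items":{"type":"array"}},"force":{"type":"number"}},"required":["steps"]}

```bash
mkdir -p pics; ls; cat > h.py <<'E'
import numpy as np, cv2
from workcell import env
from scipy.spatial.transform import Rotation as R
def rot(q): return R.from_quat([q[1],q[2],q[3],q[0]])
def save(n,im,crop=None,s=1):
    if crop: im=im[crop[1]:crop[3],crop[0]:crop[2]]
    cv2.imwrite('pics/'+n,cv2.resize(im[:,:,::-1],None,fx=s,fy=s,interpolation=cv2.INTER_CUBIC))
def cloud(name):
    c=env.get_calibration(name); im,d=env.read_camera(name)
    v,u=np.mgrid[0:420,0:560]; x=(u-c['cx'])/c['fx']; y=(v-c['cy'])/c['fy']
    if name=='wrist':
        r=np.hypot(x,y); k=np.where(r>1e-9,np.tan(r)/np.maximum(r,1e-9),1); x=x*k;y=y*k
    P=np.stack([x*d,-y*d,-d],-1)
    W=rot(c['orientation']).apply(P.reshape(-1,3)).reshape(420,560,3)+np.array(c['origin'])
    W[d<=0]=np.nan
    return im,W
E
python3 - <<'E'
from h import *
print(env.hold_point_z, env.get_state())
for n in ['scene','side','wrist']: print(n,env.get_calibration(n))
for n in ['scene','side','wrist']:
    im,W=cloud(n); np.savez('pics/'+n+'0.npz',im=im,W=W); save(n+'0.png',im,s=1.4)
E
```

```text
pics
0.0187 {'clock': 0.0, 'joint_pos': array([-1.39597796e-01,  3.13966535e-01,  4.49960636e-02,  1.30360859e+00,
       -7.15818501e-06,  1.43115122e+00]), 'qvel': array([ 6.39126786e-04, -5.08795091e-04,  1.24623346e-03,  1.06894983e-04,
        1.87521485e-03, -4.47305247e-05]), 'tau': array([-2.90074182e-03, -4.80629075e+01,  2.98531097e+01,  1.95313990e-02,
       -3.83516899e-04, -4.27451073e-05]), 'tcp_pos': array([5.74493402e-01, 6.06517602e-05, 2.30435129e-01]), 'orientation': array([-7.09719651e-04,  7.07089772e-01,  7.07123228e-01, -5.39299084e-04]), 'wrist_force': array([-0.10225033, -0.05441261,  0.22204425]), 'ft_torque': array([ 0.02858637,  0.00895663, -0.02157168]), 'grip_force': 0.0, 'finger_gap': 0.08515321936084104}
scene {'fx': 541.6394615244254, 'fy': 541.6394615244254, 'cx': 280.21601284578315, 'cy': 206.28973857729463, 'origin': array([ 1.54697666, -0.22531042,  0.73045873]), 'orientation': array([0.68294848, 0.375814  , 0.29545693, 0.55231368])}
side {'fx': 540.6613855878844, 'fy': 540.6613855878844, 'cx': 278.31979513924205, 'cy': 202.77159583193077, 'origin': array([ 0.34185052, -1.18690321,  0.75458602]), 'orientation': array([ 0.8584184 ,  0.50437425, -0.044684  , -0.08202321])}
wrist {'fx': 325.19226210127806, 'fy': 325.19226210127806, 'cx': 279.96589515449006, 'cy': 209.4385201646224, 'origin': array([0.57383838, 0.07800688, 0.37296246]), 'orientation': array([ 9.87991903e-01, -1.54501437e-01,  1.12118565e-03, -2.20710012e-04])}
```

View pics/scene0.png

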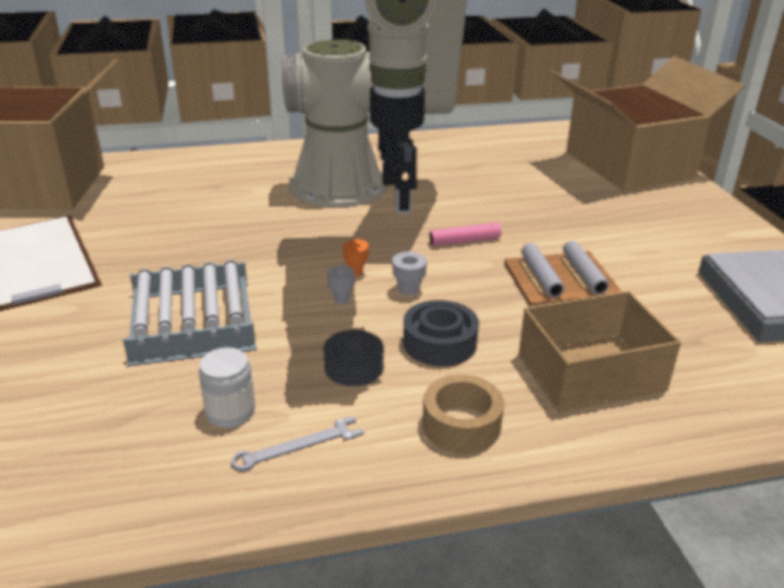

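View pics/side0.png

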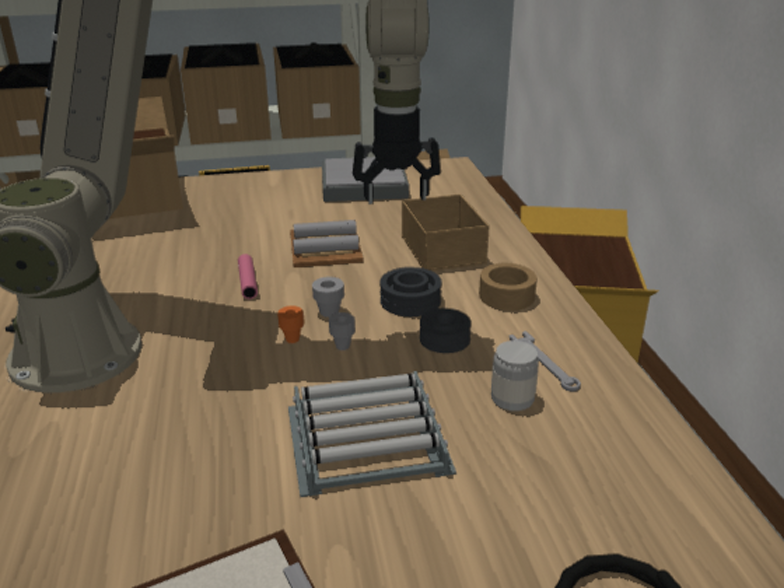

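The scene view shows, in order: the bed at (190,310), small bush (341,283), orange decoy (356,255), large bush (409,270), large pulley (440,330), small pulley (354,357), tubes (542,270) and (585,267) on the board, and the pink decoy (465,235). The side view agrees. Next I get positions from depth.

```bash
cat >> h.py <<'E'
from scipy.optimize import least_squares
def circ(P,r):
    c0=np.median(P,0)
    # top-face disc points: fit outer edge by minimal enclosing
    (c,rad)=cv2.minEnclosingCircle(P.astype(np.float32)); return np.array(c),rad
E
python3 - <<'E'
from h import *
spots={'bushL':('side',234,207,.062,.030),'bushS':('side',244,230,.058,.023),'pulL':('side',293,204,.050,.06),'pulS':('side',318,232,.044,.046)}
D={n:np.load('pics/'+n+'0.npz') for n in ['scene','side','wrist']}
for k,(n,u,v,h,r) in spots.items():
    W=D[n]['W']; p=np.nanmedian(W[v-3:v+4,u-3:u+4].reshape(-1,3),0); print(k,'seed',p.round(3))
    for m in D:
        P=D[m]['W'].reshape(-1,3); s=np.hypot(P[:,0]-p[0],P[:,1]-p[1])<r+.03
        for lab,zl,zh in (('top',h-.005,h+.008),):
            Q=P[s&(P[:,2]>zl)&(P[:,2]<zh)]
            if len(Q)>20:
                lo,hi=np.percentile(Q,[2,98],0); print('  ',m,len(Q),'mid',((lo+hi)/2).round(4),'ext',(hi-lo).round(4),'mean',Q.mean(0).round(4))
# tubes, bed: 
for m,zl,zh,x0,x1,y0,y1 in [(a,*b) for a in D for b in [(.036,.05,.35,.75,.1,.4),(.048,.06,.3,.75,-.45,-.15)]]:
    P=D[m]['W'].reshape(-1,3);Q=P[(P[:,2]>zl)&(P[:,2]<zh)&(P[:,0]>x0)&(P[:,0]<x1)&(P[:,1]>y0)&(P[:,1]<y1)]
    img=np.zeros((200,200),np.uint8); ij=((Q[:,:2]-[x0,y0])/.0025).astype(int); img[ij[:,0].clip(0,199),ij[:,1].clip(0,199)]=255
    n,l,st,ce=cv2.connectedComponentsWithStats(cv2.morphologyEx(img,cv2.MORPH_CLOSE,np.ones((3,3))))
    for i in range(1,n):
        if st[i,4]>60:
            pts=np.argwhere(l==i).astype(np.float32)*.0025+np.float32([x0,y0]); (c,wh,a)=cv2.minAreaRect((pts*1000).astype(np.float32)); print(m,zl,'c',np.round(c,1),'wh',np.round(wh,1),'ang',round(a,1))
E
```

```text
bushL seed [0.452 0.032 0.062]
   scene 243 mid [0.456  0.0534 0.0603] ext [0.0585 0.054  0.0059] mean [0.4574 0.0527 0.0609]
   side 230 mid [0.4537 0.0516 0.0624] ext [0.0551 0.0562 0.0095] mean [0.4536 0.0488 0.0634]
   wrist 2051 mid [0.4534 0.0543 0.0613] ext [0.0547 0.054  0.0045] mean [0.4541 0.0545 0.0618]
bushS seed [ 0.463 -0.079  0.059]
   scene 168 mid [ 0.4662 -0.0689  0.0568] ext [0.0446 0.0405 0.0064] mean [ 0.4673 -0.0686  0.0569]
   side 187 mid [ 0.4634 -0.0695  0.0582] ext [0.0423 0.0453 0.0096] mean [ 0.4631 -0.0716  0.0589]
   wrist 1067 mid [ 0.4631 -0.0667  0.0567] ext [0.0418 0.0423 0.0055] mean [ 0.4635 -0.0661  0.0577]
pulL seed [0.611 0.039 0.047]
   scene 357 mid [0.6225 0.0658 0.0485] ext [0.0971 0.0976 0.0069] mean [0.6194 0.0651 0.0482]
   side 472 mid [0.6154 0.0641 0.0497] ext [0.1071 0.1118 0.0091] mean [0.6146 0.0627 0.0485]
   wrist 2139 mid [0.6131 0.0695 0.0483] ext [0.0921 0.0897 0.0064] mean [0.6139 0.0669 0.0491]
pulS seed [ 0.645 -0.101  0.041]
   scene 289 mid [ 0.6499 -0.0745  0.0425] ext [0.071  0.0615 0.0068] mean [ 0.6496 -0.0781  0.0423
[... 736 characters left out ...]
0.3] ang 2.0
side 0.036 c [474.  282.9] wh [ 30.9 137.8] ang 84.7
side 0.036 c [481.4 366. ] wh [ 31.6 138.2] ang 87.6
side 0.036 c [615.  113.8] wh [27.5 85. ] ang 90.0
side 0.036 c [703.8 219.3] wh [81.4 93. ] ang 4.8
side 0.036 c [718.8 355.8] wh [58.5 17.2] ang 5.7
side 0.048 c [ 466.2 -396.2] wh [ 22.5 177.5] ang 90.0
side 0.048 c [ 465.  -361.2] wh [175.   22.5] ang -0.0
side 0.048 c [ 466.2 -323.8] wh [177.5  22.5] ang 0.0
side 0.048 c [ 465.  -288.8] wh [ 22.5 175. ] ang 90.0
side 0.048 c [ 465.  -253.7] wh [175.   22.5] ang 0.0
side 0.048 c [ 700.9 -290.9] wh [28.8 67.3] ang 68.2
wrist 0.036 c [613.8 112.5] wh [25.  97.5] ang 90.0
wrist 0.048 c [ 480.  -246.2] wh [60.  17.5] ang 0.0
```

View pics/wrist0.png

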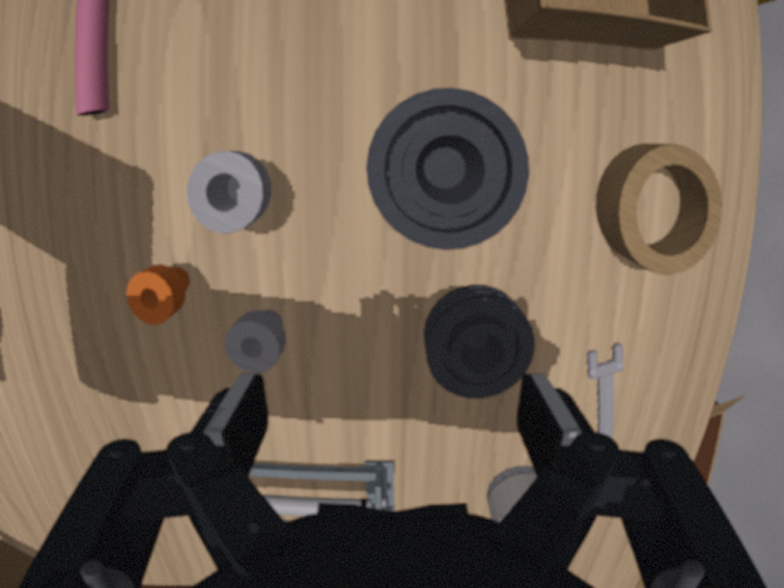

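The wrist view shows the large bush top at (228,191), small bush top (254,345), large mouth (449,168), small mouth (480,345), and the orange decoy at (148,298).

```bash
cat >> h.py <<'E'
def pix(name,u,v,z,c=None):
    c=c or env.get_calibration(name); x=(u-c['cx'])/c['fx']; y=(v-c['cy'])/c['fy']
    if name=='wrist':
        r=np.hypot(x,y)+1e-9; k=np.tan(r)/r; x*=k;y*=k
    d=rot(c['orientation']).apply([x,-y,-1]); o=np.array(c['origin']); return o+d*(z-o[2])/d[2]
def edgefit(W,p,z,r,tol=.006):
    """centre of a disc of radius r with top at z: slide the template for best cover"""
    P=W.reshape(-1,3); P=P[(abs(P[:,2]-z)<tol)][:, :2]
    P=P[np.hypot(*(P-p[:2]).T)<r*1.6]; g=np.arange(-.02,.0201,.0005); best=None
    S=[(np.sum(np.hypot(P[:,0]-p[0]-a,P[:,1]-p[1]-b)<r),a,b) for a in g for b in g]
    m=max(s[0] for s in S); A=np.array([s[1:] for s in S if s[0]>=.998*m]); return np.array(p[:2])+A.mean(0)
E
python3 - <<'E'
from h import *
W=np.load('pics/wrist0.npz')['W']
for k,u,v,z,r in [('bL',228,191,.062,.03),('bS',254,345,.058,.023),('pL',449,168,.05,None),('pLrim',447,168,.044,None),('pS',480,345,.044,None),('pSrim',479,341,.038,None),('orange',148,298,.058,None)]:
    p=pix('wrist',u/1.4,v/1.4,z); print(k,p.round(4), edgefit(W,p,z,r) if r else '')
E
```

```text
bL [0.4569 0.0545 0.062 ] [0.45291324 0.05423133]
bS [ 0.4652 -0.0657  0.058 ] [ 0.46291631 -0.06715229]
pL [0.6136 0.067  0.05  ] 
pLrim [0.6128 0.0668 0.044 ] 
pS [ 0.6438 -0.0712  0.044 ] 
pSrim [ 0.644  -0.0703  0.038 ] 
orange [ 0.3758 -0.0271  0.058 ]
```

>>> carry_out:
  steps:
    - [[0,0,0],[1.5,-3,2],0]
    - [[0,0,0],[3,-7,4],0]
    - [[0,0,0],[5,-11,7],0]
    - [[0,0,0],[5.4,-11.9,10],0]
    - [[0,0,0],[5.4,-11.9,11],0]
    - [[0,0,0],[5.4,-11.9,11],0]
    - [[0,0,0],[5.4,-11.9,11],0]
    - [[0,0,0],[5.4,-11.9,11],0]

```text
clock: 1.15
tcp_pos: [0.4574, 0.0537, 0.1222]
orientation: [0.001, 0.707, 0.707, 0.001]
wrist_force: [0.4, 0.0, 0.9]
finger_gap: 0.0854
grip_force: 0.0
```

```bash
python3 - <<'E'
from h import *
s=env.get_state();print(s['clock'],s['tcp_pos'],s['orientation'],s['wrist_force'])
c=env.get_calibration('wrist');im,W=cloud('wrist');save('w1.png',im,s=1.4)
import json;np.savez('pics/w1.npz',W=W,**c)
print(edgefit(W,[.455,.0545],.062,.03))
E
```

```text
1.15 [0.45736532 0.05367937 0.12220432] [7.29041104e-04 7.07272668e-01 7.06940189e-01 6.41481737e-04] [0.407433   0.0126827  0.91516064]
[0.45266667 0.05433333]
```

View pics/w1.png

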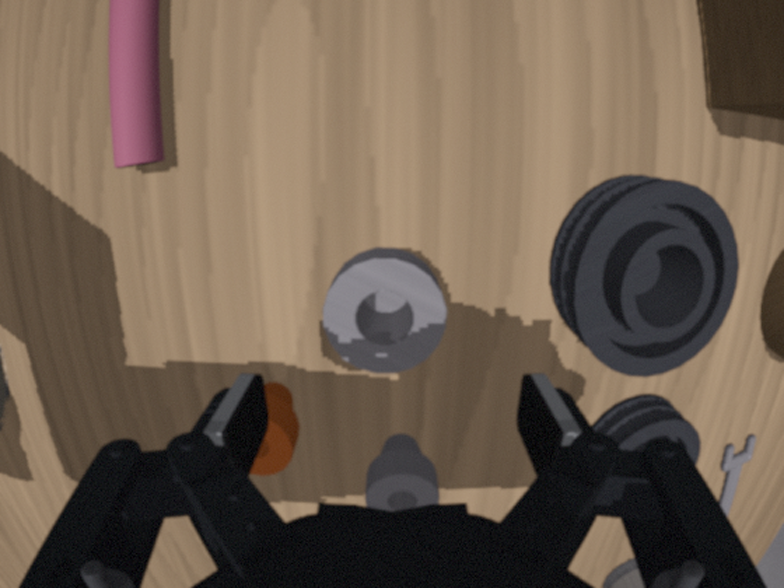

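```bash
python3 - <<'E'
from h import *
c=env.get_calibration('wrist')
for u,v,z in [(384,311,.062),(665,285,.05),(402,497,.058)]: print(pix('wrist',u/1.4,v/1.4,z,c))
W=np.load('pics/w1.npz')['W']
print(edgefit(W,[.463,-.067],.058,.023))
E
```

```text
[0.45239707 0.05785035 0.062     ]
[0.60942912 0.06743371 0.05      ]
[ 0.46209508 -0.06396745  0.058     ]
[ 0.46227273 -0.06536364]
```

>>> carry_out:
  steps:
    - [[0,0,0],[0.1,-0.35,2.5],0]
    - [[0,0,0],[0.1,-0.35,6],0]
    - [[0,0,0],[0.1,-0.35,8.5],0]
    - [[0,0,0],[0.1,-0.35,8.9],0]
    - [[0,0,0],[0.1,-0.35,8.9],0]
    - [[0,0,0],[0.1,-0.35,8.9],60]
    - [[0,0,0],[0.1,-0.35,8.9],100]
    - [[0,0,0],[0.1,-0.35,8.9],130]
  force: 60

```text
clock: 2.2
tcp_pos: [0.4537, 0.0549, 0.0339]
orientation: [0.001, 0.707, 0.707, 0.001]
wrist_force: [-0.2, -0.1, 6.5]
finger_gap: 0.0585
grip_force: 63.4
```

```bash
python3 - <<'E'
from h import *
s=env.get_state();print(s['clock'],s['tcp_pos'],s['orientation'],s['wrist_force'],s['finger_gap'],s['grip_force'],s['qvel'].round(3))
E
```

```text
2.2 [0.45368645 0.0549125  0.0338608 ] [0.00103344 0.7070996  0.70711268 0.00086205] [-0.23492422 -0.10205394  6.48308982] 0.05853283642687266 63.39393496513367 [ 0.002 -0.    -0.002  0.001  0.     0.   ]
```

>>> carry_out:
  steps:
    - [[0,0,0],[0,0,-1.5],130]
    - [[0,0,0],[0,0,-5],130]
    - [[0,0,0],[0,2,-9],130]
    - [[0,0,0],[-1.5,6,-10.5],130]
    - [[0,0,0],[-3.5,11,-10.5],130]
    - [[0,0,0],[-5,15,-10.5],130]
    - [[0,0,0],[-5.5,16,-10.5],130]
    - [[0,0,0],[-5.5,16,-10.5],130]

```text
clock: 3.2
tcp_pos: [0.6118, -0.0002, 0.1363]
orientation: [-0.001, 0.707, 0.707, -0.001]
wrist_force: [0.2, -0.3, -5.4]
finger_gap: 0.0583
grip_force: 67.2
```

```bash
python3 - <<'E'
from h import *
s=env.get_state();print(s['clock'],s['tcp_pos'],s['orientation'],s['wrist_force'],s['finger_gap'],s['grip_force'])
c=env.get_calibration('wrist');im,W=cloud('wrist');save('w2.png',im,s=1.4);print(c['origin'],c['orientation'])
np.savez('pics/w2.npz',W=W,im=im,**c)
E
```

```text
3.2 [ 6.11844311e-01 -1.72295592e-04  1.36340893e-01] [-9.89717459e-04  7.07314445e-01  7.06898037e-01 -6.78990215e-04] [ 0.22895909 -0.29621329 -5.35568852] 0.0582860194694396 67.17962980270386
[0.61130243 0.0777624  0.27890102] [ 9.88004464e-01 -1.54417850e-01  1.45241384e-03 -4.45304503e-04]
```

View pics/w2.png

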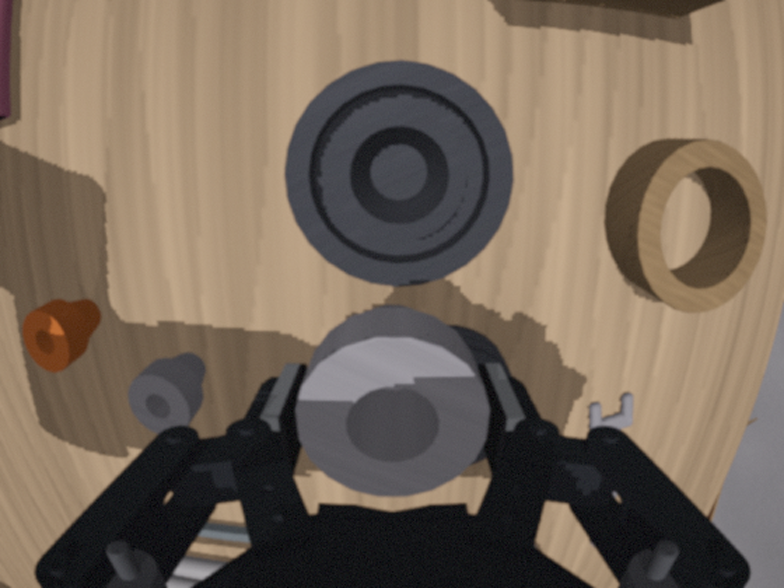

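```bash
python3 - <<'E'
from h import *
D=np.load('pics/w2.npz');c={k:D[k] for k in ['fx','fy','cx','cy','origin','orientation']}
W=D['W']; im=D['im']
m=pix('wrist',399/1.4,174.5/1.4,.05,c);print('mouth',m, 'rim',pix('wrist',399.5/1.4,173/1.4,.044,c))
for z in (.1644,): print('held', [pix('wrist',u/1.4,v/1.4,z,c).round(4) for u,v in [(297,416),(489,416),(393,336),(393,497)]])
print('depth held', edgefit(W,[.612,0],.164,.03,.01))
P=W.reshape(-1,3);d=np.hypot(*(P[:,:2]-m[:2]).T)
for lo,hi in [(0,.018),(.028,.038),(.05,.057)]: print(lo,np.nanmedian(P[(d>lo)&(d<hi)],0))
print('rim disc fit',edgefit(W,m,.047,.06,.012))
E
```

```text
mouth [0.61416983 0.06646445 0.05      ] rim [0.61449972 0.06694445 0.044     ]
held [array([0.5822, 0.0021, 0.1644]), array([0.6402, 0.0021, 0.1644]), array([0.6112, 0.0288, 0.1644]), array([ 0.6112, -0.0306,  0.1644])]
depth held [ 6.11e-01 -5.00e-04]
0 [0.6138464  0.0660127  0.01213489]
0.028 [0.61309531 0.07013027 0.04981964]
0.05 [0.6128503  0.01658917 0.21509595]
rim disc fit [0.61416983 0.06621445]
```

>>> carry_out:
  steps:
    - [[0,0,0],[2.5,0.3,0],130]
    - [[0,0,0],[5.5,0.3,0],130]
    - [[0,0,0],[6.7,0.3,0],130]
    - [[0,0,0],[6.7,0.3,1.5],130]
    - [[0,0,0],[6.7,0.3,4],130]
    - [[0,0,0],[6.7,0.3,5.7],130]
    - [[0,0,0],[6.7,0.3,6.1],130]
    - [[0,0,0],[6.7,0.3,6.1],130]

```text
clock: 4.25
tcp_pos: [0.6155, 0.0666, 0.0761]
orientation: [-0.0, 0.707, 0.707, -0.0]
wrist_force: [0.2, 0.4, -5.4]
finger_gap: 0.058
grip_force: 67.2
```

```bash
python3 - <<'E'
from h import *
for i in range(2):
    s=env.get_state();print(s['clock'],s['tcp_pos'].round(4),s['orientation'].round(4),s['wrist_force'].round(2),s['ft_torque'].round(2)); c=env.get_calibration('wrist');im,W=cloud('wrist')
save('w3.png',im,(130,200,430,370),2.5)
E
```

```text
4.25 [0.6155 0.0666 0.0761] [-1.000e-04  7.073e-01  7.069e-01 -2.000e-04] [ 0.2   0.36 -5.45] [0.   0.01 0.04]
4.3 [0.616  0.0666 0.0768] [3.000e-04 7.073e-01 7.069e-01 3.000e-04] [ 0.73  0.25 -4.58] [-0.04 -0.04 -0.02]
```

>>> carry_out:
  steps:
    - [[0,0,0],[0,-0.08,0.5],130]
    - [[0,0,0],[0,-0.08,0.9],130]
    - [[0,0,0],[0,-0.08,1.2],130]
    - [[0,0,0],[0,-0.08,1.45],130]
    - [[0,0,0],[0,-0.08,1.6],130]
    - [[0,0,0],[0,-0.08,1.7],130]
    - [[0,0,0],[0,-0.08,1.8],130]
    - [[0,0,0],[0,-0.08,1.8],130]

```text
clock: 5.35
tcp_pos: [0.6148, 0.067, 0.0583]
orientation: [0.0, 0.707, 0.707, 0.0]
wrist_force: [-0.4, -0.5, -5.5]
finger_gap: 0.0584
grip_force: 67.2
```

>>> carry_out:
  steps:
    - [[0,0,0],[0,0,0.1],130]
    - [[0,0,0],[0,0,0.2],130]
    - [[0,0,0],[0,0,0.3],130]
    - [[0,0,0],[0,0,0.35],130]
    - [[0,0,0],[0,0,0.4],130]
    - [[0,0,0],[0,0,0.4],130]
    - [[0,0,0],[0,0,0.4],130]
    - [[0,0,0],[0,0,0.4],130]

```text
clock: 6.35
tcp_pos: [0.6149, 0.0671, 0.0544]
orientation: [0.0, 0.707, 0.707, 0.0]
wrist_force: [1.0, 0.3, -4.8]
finger_gap: 0.0584
grip_force: 67.2
```

>>> carry_out:
  steps:
    - [[0,0,0],[0,0,0.05],130]
    - [[0,0,0],[0,0,0.1],130]
    - [[0,0,0],[0,0,0.13],130]
    - [[0,0,0],[0,0,0.16],130]
    - [[0,0,0],[0,0,0.18],130]
    - [[0,0,0],[0,0,0.18],130]
    - [[0,0,0],[0,0,0.18],130]
    - [[0,0,0],[0,0,0.18],130]

```text
clock: 7.35
tcp_pos: [0.6152, 0.0671, 0.0532]
orientation: [0.0, 0.707, 0.707, 0.001]
wrist_force: [-0.3, 3.1, 5.9]
finger_gap: 0.0584
grip_force: 67.8
```

>>> carry_out:
  steps:
    - [[0,0,0],[0,0,0],95]
    - [[0,0,0],[0,0,0],60]
    - [[0,0,0],[0,0,0],20]
    - [[0,0,0],[0,0,0],0]
    - [[0,0,0],[0,0,-0.5],0]
    - [[0,0,0],[0,0,-2],0]
    - [[0,0,0],[0,0,-5],0]
    - [[0,0,0],[-3,0,-8],0]

```text
clock: 8.35
tcp_pos: [0.6149, 0.0382, 0.1345]
orientation: [0.0, 0.706, 0.708, 0.0]
wrist_force: [0.1, 0.4, -0.6]
finger_gap: 0.0853
grip_force: 0.0
```

```bash
python3 - <<'E'
from h import *
s=env.get_state();print(s['clock'],s['tcp_pos'].round(4),s['wrist_force'].round(2))
c=env.get_calibration('wrist');im,W=cloud('wrist')
P=W.reshape(-1,3);d=np.hypot(P[:,0]-.6142,P[:,1]-.0664)
Q=P[(d<.026)&(d>.012)&(P[:,2]>.07)&(P[:,2]<.1)];A=np.c_[Q[:,:2]-[.6142,.0664],np.ones(len(Q))]
print(len(Q),'top plane',np.linalg.lstsq(A,Q[:,2],rcond=None)[0]);print(edgefit(W,[.6142,.0664],.081,.03))
H=P[(d<.042)&(d>.034)&(P[:,2]<.06)];print('hub',np.nanmedian(H,0))
print('bushS',edgefit(W,[.463,-.067],.058,.023))
save('w4.png',im,s=1.4)
E
```

```text
8.35 [0.6149 0.0382 0.1345] [ 0.15  0.42 -0.65]
4035 top plane [0.00062061 0.01944587 0.08087255]
[0.61395 0.0664 ]
hub [0.61379511 0.09283586 0.02494412]
bushS [ 0.46023718 -0.05651282]
```

View pics/w4.png

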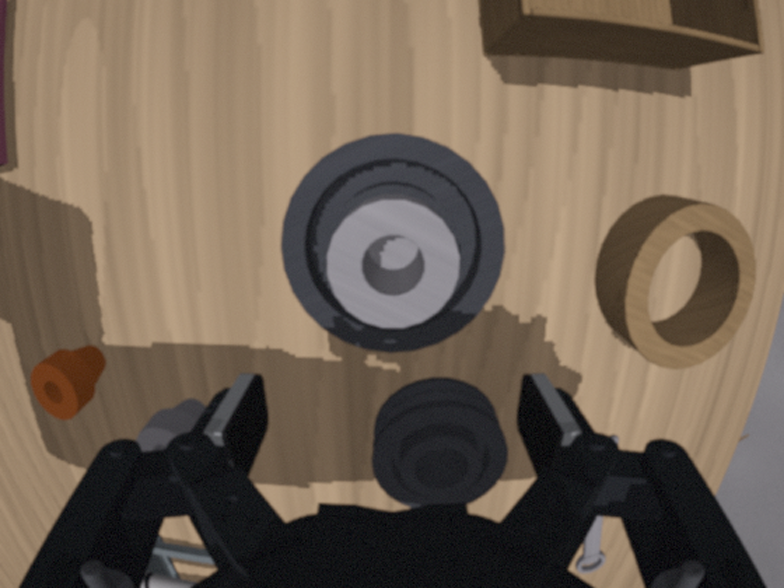

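>>> carry_out:
  steps:
    - [[0,0,0],[-2.5,-3.5,0],30]
    - [[0,0,0],[-5.5,-8,0],40]
    - [[0,0,0],[-8.5,-12.5,0],40]
    - [[0,0,0],[-10,-14.7,0.6],40]
    - [[0,0,0],[-10.5,-15.2,1.2],40]
    - [[0,0,0],[-10.5,-15.2,1.2],40]
    - [[0,0,0],[-10.5,-15.2,1.2],40]
    - [[0,0,0],[-10.5,-15.2,1.2],40]

```text
clock: 9.4
tcp_pos: [0.4637, -0.0676, 0.1206]
orientation: [0.0, 0.707, 0.707, 0.0]
wrist_force: [-1.6, -0.8, -0.1]
finger_gap: 0.0717
grip_force: 0.0
```

```bash
python3 - <<'E'
from h import *
s=env.get_state();print(s['clock'],s['tcp_pos'].round(4),s['wrist_force'].round(2),s['finger_gap'])
c=env.get_calibration('wrist');im,W=cloud('wrist')
print('bushS',edgefit(W,[.463,-.067],.058,.023))
save('w5.png',im,(150,150,430,360),2.5)
E
```

```text
9.4 [ 0.4637 -0.0676  0.1206] [-1.59 -0.79 -0.07] 0.07166221632300991
bushS [ 0.46225 -0.0675 ]
```

View pics/w5.png

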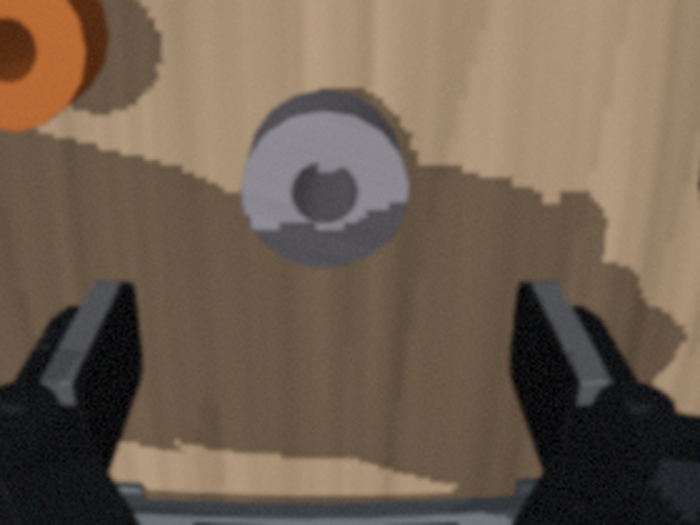

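The small bush's top is at crop (325,188), centred between the fingers, with the orange decoy clear by 36 mm.

>>> carry_out:
  steps:
    - [[0,0,0],[0,-0.12,2.5],40]
    - [[0,0,0],[0,-0.12,6],40]
    - [[0,0,0],[0,-0.12,8.5],40]
    - [[0,0,0],[0,-0.12,9.05],40]
    - [[0,0,0],[0,-0.12,9.05],40]
    - [[0,0,0],[0,-0.12,9.05],90]
    - [[0,0,0],[0,-0.12,9.05],140]
    - [[0,0,0],[0,-0.12,9.05],170]
  force: 50

```text
clock: 10.45
tcp_pos: [0.4627, -0.0683, 0.0313]
orientation: [0.001, 0.707, 0.707, 0.001]
wrist_force: [-0.9, -0.1, 6.7]
finger_gap: 0.0443
grip_force: 50.5
```

>>> carry_out:
  steps:
    - [[0,0,0],[0,0,-1.5],170]
    - [[0,0,0],[0,0,-5],170]
    - [[0,0,0],[-1,3,-9],170]
    - [[0,0,0],[-3,8,-10.5],170]
    - [[0,0,0],[-5,13,-10.5],170]
    - [[0,0,0],[-6.5,17,-10.5],170]
    - [[0,0,0],[-7,18.1,-10.5],170]
    - [[0,0,0],[-7,18.1,-10.5],170]

```text
clock: 11.45
tcp_pos: [0.642, -0.138, 0.1339]
orientation: [-0.001, 0.707, 0.707, -0.0]
wrist_force: [-0.9, 1.2, -4.5]
finger_gap: 0.0445
grip_force: 52.5
```

```bash
python3 - <<'E'
from h import *
s=env.get_state();print(s['clock'],s['tcp_pos'].round(4),s['orientation'].round(4),s['wrist_force'].round(2),s['finger_gap'])
c=env.get_calibration('wrist');im,W=cloud('wrist');save('w6.png',im,s=1.4)
np.savez('pics/w6.npz',W=W,im=im,**c)
print('held',edgefit(W,s['tcp_pos'][:2],s['tcp_pos'][2]-.0313+.058,.023,.01),'rim',edgefit(W,[.644,-.072],.041,.046,.012))
E
```

```text
11.45 [ 0.642  -0.138   0.1339] [-1.000e-03  7.072e-01  7.070e-01 -5.000e-04] [-0.91  1.15 -4.51] 0.044480360701026296
held [ 0.64103021 -0.13704017] rim [ 0.64633333 -0.07866667]
```

View pics/w6.png

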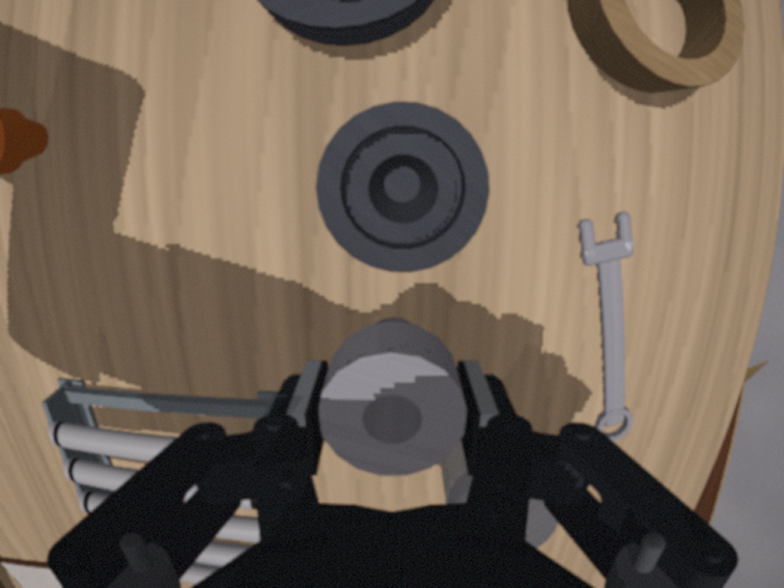

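The small mouth is at (403,188), and the held collar is centred at about (393,414).

```bash
python3 - <<'E'
from h import *
D=np.load('pics/w6.npz');c={k:D[k] for k in ['fx','fy','cx','cy','origin','orientation']}
W=D['W']
m=pix('wrist',403.5/1.4,188.5/1.4,.044,c);print('mouth',m,'rim',pix('wrist',403/1.4,186.5/1.4,.038,c))
print('disc',edgefit(W,m,.041,.046,.006))
print('held', [pix('wrist',u/1.4,v/1.4,.1606,c).round(4) for u,v in [(319,414),(467,414),(393,354),(393,474)]])
E
```

```text
mouth [ 0.64675596 -0.07873338  0.044     ] rim [ 0.64662941 -0.07815944  0.038     ]
disc [ 0.64625596 -0.07873338]
held [array([ 0.619 , -0.1357,  0.1606]), array([ 0.6638, -0.1357,  0.1606]), array([ 0.6414, -0.1152,  0.1606]), array([ 0.6414, -0.1592,  0.1606])]
```

>>> carry_out:
  steps:
    - [[0,0,0],[2.5,0.3,0],170]
    - [[0,0,0],[5,0.54,0],170]
    - [[0,0,0],[5.86,0.54,0.5],170]
    - [[0,0,0],[5.86,0.54,2],170]
    - [[0,0,0],[5.86,0.54,4.5],170]
    - [[0,0,0],[5.86,0.54,6.2],170]
    - [[0,0,0],[5.86,0.54,6.7],170]
    - [[0,0,0],[5.86,0.54,6.7],170]

```text
clock: 12.5
tcp_pos: [0.6477, -0.0798, 0.0677]
orientation: [-0.0, 0.707, 0.707, -0.0]
wrist_force: [1.7, -0.2, -3.3]
finger_gap: 0.0448
grip_force: 52.5
```

```bash
python3 - <<'E'
from h import *
for i in range(2):
    s=env.get_state();print(s['clock'],s['tcp_pos'].round(4),s['wrist_force'].round(2)); im=env.read_camera('wrist')
E
```

```text
12.5 [ 0.6477 -0.0798  0.0677] [ 1.69 -0.15 -3.3 ]
12.55 [ 0.6483 -0.0798  0.0684] [ 0.1   0.46 -3.8 ]
```

>>> carry_out:
  steps:
    - [[0,0,0],[0.04,-0.07,0.4],170]
    - [[0,0,0],[0.04,-0.07,0.8],170]
    - [[0,0,0],[0.04,-0.07,1.1],170]
    - [[0,0,0],[0.04,-0.07,1.3],170]
    - [[0,0,0],[0.04,-0.07,1.4],170]
    - [[0,0,0],[0.04,-0.07,1.5],170]
    - [[0,0,0],[0.04,-0.07,1.5],170]
    - [[0,0,0],[0.04,-0.07,1.5],170]

```text
clock: 13.6
tcp_pos: [0.6473, -0.0791, 0.0532]
orientation: [0.0, 0.707, 0.707, 0.0]
wrist_force: [0.2, -0.1, -3.5]
finger_gap: 0.0446
grip_force: 52.5
```

>>> carry_out:
  steps:
    - [[0,0,0],[0,0,0.1],170]
    - [[0,0,0],[0,0,0.2],170]
    - [[0,0,0],[0,0,0.28],170]
    - [[0,0,0],[0,0,0.34],170]
    - [[0,0,0],[0,0,0.38],170]
    - [[0,0,0],[0,0,0.4],170]
    - [[0,0,0],[0,0,0.4],170]
    - [[0,0,0],[0,0,0.4],170]

```text
clock: 14.6
tcp_pos: [0.6471, -0.0791, 0.0491]
orientation: [-0.0, 0.707, 0.707, -0.0]
wrist_force: [-1.8, -1.1, -1.9]
finger_gap: 0.0446
grip_force: 52.5
```

>>> carry_out:
  steps:
    - [[0,0,0],[0,0,0.04],170]
    - [[0,0,0],[0,0,0.08],170]
    - [[0,0,0],[0,0,0.11],170]
    - [[0,0,0],[0,0,0.14],170]
    - [[0,0,0],[0,0,0.14],170]
    - [[0,0,0],[0,0,0.14],170]
    - [[0,0,0],[0,0,0.14],170]
    - [[0,0,0],[0,0,0.14],170]

```text
clock: 15.6
tcp_pos: [0.6471, -0.0791, 0.0486]
orientation: [0.0, 0.707, 0.707, -0.0]
wrist_force: [-5.4, -0.2, 6.8]
finger_gap: 0.0446
grip_force: 53.3
```

>>> carry_out:
  steps:
    - [[0,0,0],[0,0,0],135]
    - [[0,0,0],[0,0,0],90]
    - [[0,0,0],[0,0,0],50]
    - [[0,0,0],[0,0,0],40]
    - [[0,0,0],[0,0,-0.5],40]
    - [[0,0,0],[0,0,-2],40]
    - [[0,0,0],[0,0,-5],40]
    - [[0,0,0],[-3,0,-8],40]

```text
clock: 16.6
tcp_pos: [0.6474, -0.1075, 0.1296]
orientation: [0.0, 0.706, 0.708, 0.0]
wrist_force: [0.6, 0.1, 0.5]
finger_gap: 0.0716
grip_force: 0.0
```

```bash
python3 - <<'E'
from h import *
s=env.get_state();print(s['clock'],s['tcp_pos'].round(4),s['wrist_force'].round(2))
im,W=cloud('wrist')
m=np.array([.6465,-.0787])
P=W.reshape(-1,3);d=np.hypot(P[:,0]-m[0],P[:,1]-m[1])
Q=P[(d<.019)&(d>.01)&(P[:,2]>.06)&(P[:,2]<.1)];A=np.c_[Q[:,:2]-m,np.ones(len(Q))]
print(len(Q),'top plane',np.linalg.lstsq(A,Q[:,2],rcond=None)[0],np.median(Q[:,2]));print(edgefit(W,m,.075,.023))
# tubes and bed in scene/side: axis fits
D={n:np.load('pics/'+n+'0.npz')['W'].reshape(-1,3) for n in ['scene','side']}
for n,P in D.items():
  for c in [(.475,.286),(.4825,.3675)]:
    Q=P[(abs(P[:,0]-c[0])<.09)&(abs(P[:,1]-c[1])<.03)&(P[:,2]>.024)]
    f=lambda q:np.hypot((Q[:,1]-q[0]-q[1]*(Q[:,0]-c[0])),Q[:,2]-.028)-.016
    r=least_squares(f,[c[1],0],loss='soft_l1',f_scale=.002); xs=np.percentile(Q[:,0],[1,99]); print(n,'tube y@',c[0],r.x.round(4),'ang',np.degrees(np.arctan(r.x[1])).round(2),'x',xs,xs.mean())
  for k in range(5):
    y=-.2515-.036*k; Q=P[(abs(P[:,0]-.466)<.08)&(abs(P[:,1]-y)<.013)&(P[:,2]>.046)]
    f=lambda q:np.hypot((Q[:,1]-q[0]-q[1]*(Q[:,0]-.466)),Q[:,2]-.045)-.01
    r=least_squares(f,[y,0],loss='soft_l1',f_scale=.002); print(n,'roller',r.x.round(4),len(Q))
E
```

```text
16.6 [ 0.6474 -0.1075  0.1296] [0.62 0.1  0.51]
2034 top plane [ 0.01169763 -0.00257951  0.07528649] 0.07527293752982174
[ 0.64583333 -0.07836667]
scene tube y@ 0.475 [ 0.293  -0.0326] ang -1.87 x [0.40948104 0.5483583 ] 0.4789196686584373
scene tube y@ 0.4825 [ 0.3726 -0.0354] ang -2.03 x [0.41478485 0.55517941] 0.48498212965384935
scene roller [-0.2487  0.0106] 314
scene roller [-0.2848  0.0158] 319
scene roller [-0.3207  0.0139] 330
scene roller [-0.3568  0.0141] 326
scene roller [-0.3926  0.014 ] 329
side tube y@ 0.475 [ 0.2919 -0.0392] ang -2.24 x [0.40746828 0.54302886] 0.47524856990983666
side tube y@ 0.4825 [ 0.3719 -0.0395] ang -2.26 x [0.41319226 0.55078229] 0.4819872744022557
side roller [-0.2494  0.0128] 582
side roller [-0.2857  0.0185] 616
side roller [-0.3215  0.0155] 651
side roller [-0.3575  0.0054] 699
side roller [-0.3933  0.0149] 758
```

>>> carry_out:
  steps:
    - [[0,0,-6],[2,-1,-1],60]
    - [[0,0,-16],[7,-3,-2],60]
    - [[0,0,-26.5],[13,-5.5,-2],60]
    - [[0,0,-37],[19,-8,-2],60]
    - [[0,0,-47.5],[25,-10.6,-2],60]
    - [[0,0,-58],[31,-13,-2],60]
    - [[0,0,-68.5],[36.5,-15.5,-1],60]
    - [[0,0,-79],[40,-17,0],60]

```text
clock: 17.65
tcp_pos: [0.4767, 0.2935, 0.1291]
orientation: [0.001, 0.092, 0.996, 0.001]
wrist_force: [0.5, 0.9, -0.2]
finger_gap: 0.0655
grip_force: 0.0
```

```bash
python3 - <<'E'
from h import *
s=env.get_state();print(s['clock'],s['tcp_pos'].round(4),s['joint_pos'].round(2),s['finger_gap'],rot(s['orientation']).as_matrix().round(3))
E
```

```text
17.65 [0.4767 0.2935 0.1291] [ 0.41  0.33 -0.18  1.05  0.    0.59] 0.0655325418746069 [[-0.983  0.184  0.003]
 [ 0.184  0.983  0.001]
 [-0.002  0.002 -1.   ]]
```

>>> carry_out:
  steps:
    - [[0,0,-4],[0,0,0],60]
    - [[0,0,-8.5],[0,0,0],60]
    - [[0,0,-8.5],[0,0,0],60]
    - [[0,0,-8.5],[0,0,0],60]
    - [[0,0,-8.5],[0,0,0],60]
    - [[0,0,-8.5],[0,0,0],60]
    - [[0,0,-8.5],[0,0,0],60]
    - [[0,0,-8.5],[0,0,0],60]

```text
clock: 18.65
tcp_pos: [0.4773, 0.2909, 0.1276]
orientation: [0.0, 0.022, 1.0, -0.0]
wrist_force: [0.0, 0.5, 0.0]
finger_gap: 0.0656
grip_force: 0.0
```

```bash
cat >> h.py <<'E'
def tube(P,c,z=.028,hy=.03,zmin=.032):
    Q=P.reshape(-1,3);Q=Q[(abs(Q[:,0]-c[0])<.1)&(abs(Q[:,1]-c[1])<hy)&(Q[:,2]>zmin)&(Q[:,2]<z+.026)]
    f=lambda q:np.hypot((Q[:,1]-q[0]-q[1]*(Q[:,0]-c[0])),Q[:,2]-z)-.016
    r=least_squares(f,[c[1],0],loss='soft_l1',f_scale=.001); xs=np.percentile(Q[:,0],[1,99])
    return len(Q),'y',r.x[0].round(4),'ang',np.degrees(np.arctan(r.x[1])).round(2),'x',xs.round(4),'zmax',np.percentile(Q[:,2],98).round(4)
E
python3 - <<'E'
from h import *
s=env.get_state();print(s['clock'],s['tcp_pos'].round(4),s['finger_gap'],rot(s['orientation']).as_matrix()[:2,:2].round(3))
im,W=cloud('wrist');save('w7.png',im,s=1.4)
print(tube(W,(.477,.2925)));print(tube(W,(.483,.372)))
E
```

```text
18.65 [0.4773 0.2909 0.1276] 0.06561834069110982 [[-0.999  0.044]
 [ 0.044  0.999]]
(6850, 'y', np.float64(0.2922), 'ang', np.float64(-2.08), 'x', array([0.4057, 0.5423]), 'zmax', np.float64(0.0445))
(5318, 'y', np.float64(0.3723), 'ang', np.float64(-2.16), 'x', array([0.4119, 0.5353]), 'zmax', np.float64(0.0445))
```

View pics/w7.png

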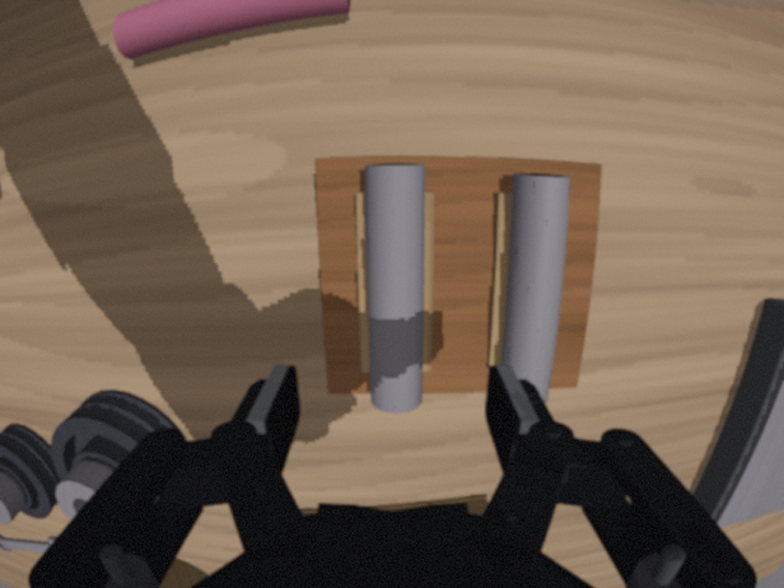

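>>> carry_out:
  steps:
    - [[0,0,0],[0.2,0.13,2],60]
    - [[0,0,0],[0.2,0.13,5],60]
    - [[0,0,0],[0.2,0.13,8],60]
    - [[0,0,0],[0.2,0.13,10],60]
    - [[0,0,0],[0.2,0.13,10.6],60]
    - [[0,0,0],[0.2,0.13,10.7],60]
    - [[0,0,0],[0.2,0.13,10.7],60]
    - [[0,0,0],[0.2,0.13,10.7],60]
  force: 40

```text
clock: 19.7
tcp_pos: [0.476, 0.2927, 0.0215]
orientation: [0.001, 0.022, 1.0, 0.0]
wrist_force: [0.1, 0.1, -0.6]
finger_gap: 0.0651
grip_force: 0.0
```

>>> carry_out:
  steps:
    - [[0,0,0],[0,-0.04,0.05],90]
    - [[0,0,0],[0,-0.04,0.05],120]
    - [[0,0,0],[0,-0.04,0.05],145]
    - [[0,0,0],[0,-0.04,0.05],170]
    - [[0,0,0],[0,-0.04,0.05],190]
    - [[0,0,0],[0,-0.04,0.05],200]
    - [[0,0,0],[0,-0.04,0.05],200]
    - [[0,0,0],[0,-0.04,0.05],200]

```text
clock: 20.7
tcp_pos: [0.4754, 0.2921, 0.0204]
orientation: [0.0, 0.022, 1.0, 0.0]
wrist_force: [-1.8, 1.0, 5.5]
finger_gap: 0.031
grip_force: 39.7
```

>>> carry_out:
  steps:
    - [[0,0,0],[0,0,-1],200]
    - [[0,0,0],[0,0,-3.5],200]
    - [[0,0,0],[0,0,-7.5],200]
    - [[0,0,0],[0,-1,-11],200]
    - [[0,0,-0.5],[-0.1,-4,-12.7],200]
    - [[0,0,-1],[-0.3,-8.5,-13],200]
    - [[0,0,-1.5],[-0.45,-13.5,-13],200]
    - [[0,0,-2],[-0.6,-19,-13],200]

```text
clock: 21.7
tcp_pos: [0.4724, 0.1005, 0.15]
orientation: [-0.0, 0.004, 1.0, -0.0]
wrist_force: [1.1, -0.4, -2.7]
finger_gap: 0.0307
grip_force: 40.3
```

>>> carry_out:
  steps:
    - [[0,0,-0.2],[-0.2,-5.5,0],200]
    - [[0,0,-0.4],[-0.4,-11,0],200]
    - [[0,0,-0.5],[-0.6,-17,0],200]
    - [[0,0,-0.6],[-0.8,-23,0],200]
    - [[0,0,-0.7],[-1,-29,0],200]
    - [[0,0,-0.8],[-1.1,-34,0],200]
    - [[0,0,-0.9],[-1.2,-38,0],200]
    - [[0,0,-0.9],[-1.3,-41,0],200]

```text
clock: 22.7
tcp_pos: [0.4816, -0.3101, 0.1495]
orientation: [-0.001, -0.003, 1.0, 0.0]
wrist_force: [0.9, 0.4, -2.4]
finger_gap: 0.0305
grip_force: 40.3
```

```bash
python3 - <<'E'
from h import *
s=env.get_state();print(s['clock'],s['tcp_pos'].round(4),s['finger_gap'],s['grip_force'],s['wrist_force'].round(1),rot(s['orientation']).as_matrix()[:2,:2].round(3))
E
```

```text
22.7 [ 0.4816 -0.3101  0.1495] 0.030469021989779035 40.285765528678894 [ 0.9  0.4 -2.4] [[-1.    -0.005]
 [-0.005  1.   ]]
```

>>> carry_out:
  steps:
    - [[0,0,0],[0.4,-2,0],200]
    - [[0,0,-0.3],[0.8,-4,0],200]
    - [[0,0,-0.3],[1.2,-5.7,0.5],200]
    - [[0,0,-0.3],[1.45,-6.5,1.5],200]
    - [[0,0,-0.3],[1.45,-6.5,2.5],200]
    - [[0,0,-0.3],[1.45,-6.5,3],200]
    - [[0,0,-0.3],[1.45,-6.5,3],200]
    - [[0,0,-0.3],[1.45,-6.5,3],200]

```text
clock: 23.7
tcp_pos: [0.4687, -0.373, 0.1204]
orientation: [0.0, -0.006, 1.0, -0.0]
wrist_force: [-0.1, -0.8, -3.5]
finger_gap: 0.0303
grip_force: 40.3
```

```bash
cat >> h.py <<'E'
def rollers(W,cx=.466,cy=-.321,hx=.08):
    P=W.reshape(-1,3)
    for k in (-2,-1,0,1,2):
        y=cy+.036*k; Q=P[(abs(P[:,0]-cx)<hx)&(abs(P[:,1]-y)<.013)&(P[:,2]>.047)&(P[:,2]<.06)]
        if len(Q)<60: print(k,len(Q)); continue
        f=lambda q:np.hypot((Q[:,1]-q[0]-q[1]*(Q[:,0]-cx)),Q[:,2]-.045)-.01
        r=least_squares(f,[y,0.01],loss='soft_l1',f_scale=.001); print('roller',k,len(Q),r.x.round(4),'implied mid',(r.x[0]-.036*k).round(4),'x',Q[:,0].min().round(3),Q[:,0].max().round(3))
E
python3 - <<'E'
from h import *
s=env.get_state();t=s['tcp_pos'];print(s['clock'],t.round(4),rot(s['orientation']).as_matrix()[:2,:2].round(3))
im,W=cloud('wrist');rollers(W)
z=t[2]+.0076; print(tube(W,t[:2],z,.025,z+.004))
save('w8.png',im,s=1.4)
for n in ['scene','side']:
    im,W=cloud(n); print(n,tube(W,t[:2],z,.025,z+.004)); rollers(W)
E
```

```text
23.7 [ 0.4687 -0.373   0.1204] [[-1.    -0.013]
 [-0.013  1.   ]]
roller -2 1308 [-0.3925  0.0152] implied mid -0.3205 x 0.386 0.546
roller -1 952 [-0.357   0.0096] implied mid -0.321 x 0.386 0.545
roller 0 4673 [-0.3208  0.0115] implied mid -0.3208 x 0.386 0.529
roller 1 4686 [-0.2847  0.013 ] implied mid -0.3207 x 0.386 0.543
roller 2 4291 [-0.2488  0.013 ] implied mid -0.3208 x 0.386 0.546
(17227, 'y', np.float64(-0.3733), 'ang', np.float64(1.08), 'x', array([0.3982, 0.5081]), 'zmax', np.float64(0.1497))
scene (551, 'y', np.float64(-0.3734), 'ang', np.float64(0.86), 'x', array([0.4038, 0.5416]), 'zmax', np.float64(0.1525))
roller -2 232 [-0.3927  0.0139] implied mid -0.3207 x 0.433 0.546
roller -1 322 [-0.3565  0.0138] implied mid -0.3205 x 0.387 0.546
roller 0 330 [-0.3207  0.0133] implied mid -0.3207 x 0.386 0.546
roller 1 306 [-0.285   0.0143] implied mid -0.321 x 0.387 0.545
roller 2 311 [-0.2487  0.0144] implied mid -0.3207 x 0.386 0.546
side (831, 'y', np.float64(-0.3746), 'ang', np.float64(1.07), 'x', array([0.3994, 0.5379]), 'zmax', np.float64(0.1485))
roller -2 711 [-0.3934  0.0185] implied mid -0.3214 x 0.386 0.546
roller -1 667 [-0.3575  0.012 ] implied mid -0.3215 x 0.386 0.546
roller 0 615 [-0.3216  0.0197] implied mid -0.3216 x 0.386 0.546
roller 1 86 [-0.2857  0.0075] implied mid -0.3217 x 0.386 0.54
roller 2 124 [-0.2472  0.0453] implied mid -0.3192 x 0.386 0.545
```

View pics/w8.png

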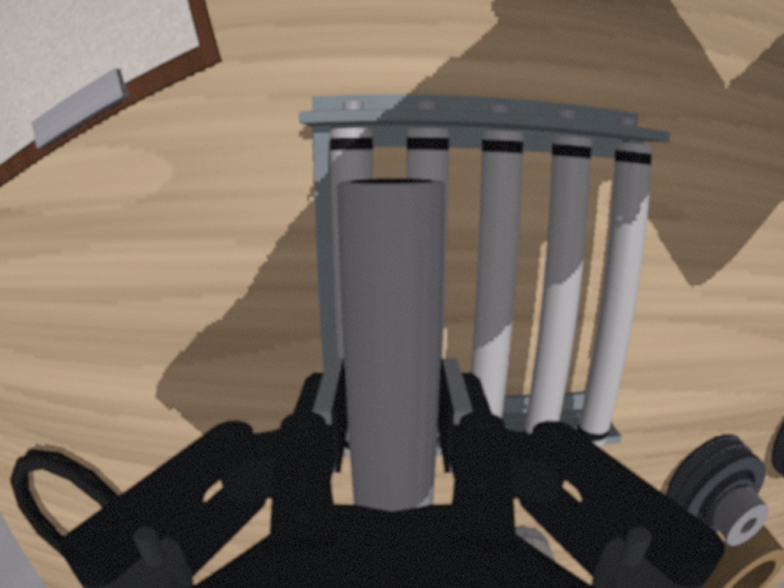

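```bash
cat >> h.py <<'E'
def tube6(W,t,z):
    Q=W.reshape(-1,3);Q=Q[(abs(Q[:,0]-t[0])<.08)&(abs(Q[:,1]-t[1])<.017)&(Q[:,2]>z)&(Q[:,2]<z+.03)]
    f=lambda q:np.hypot(Q[:,1]-q[0]-q[1]*(Q[:,0]-t[0]),Q[:,2]-q[2]-q[3]*(Q[:,0]-t[0]))-.016
    r=least_squares(f,[t[1],0,z,0],loss='soft_l1',f_scale=.001).x
    return len(Q),'y',r[0].round(4),'yaw',np.degrees(r[1]).round(2),'z',r[2].round(4),'pitch',np.degrees(r[3]).round(2)
E
python3 - <<'E'
from h import *
t=env.get_state()['tcp_pos'];print(t)
for n in ['wrist','scene','side']:
    im,W=cloud(n); print(n,tube6(W,t[:2],t[2]+.0076))
E
```

```text
[ 0.46870251 -0.37334384  0.12058098]
wrist (17002, 'y', np.float64(-0.3736), 'yaw', np.float64(1.05), 'z', np.float64(0.1278), 'pitch', np.float64(0.18))
scene (528, 'y', np.float64(-0.3737), 'yaw', np.float64(1.01), 'z', np.float64(0.1269), 'pitch', np.float64(-0.47))
side (830, 'y', np.float64(-0.3727), 'yaw', np.float64(1.01), 'z', np.float64(0.1299), 'pitch', np.float64(-0.1))
```

>>> carry_out:
  steps:
    - [[0,0,0.2],[0.1,-0.13,1],200]
    - [[0,0,0.2],[0.1,-0.13,2.5],200]
    - [[0,0,0.2],[0.1,-0.13,4],200]
    - [[0,0,0.2],[0.1,-0.13,5.2],200]
    - [[0,0,0.2],[0.1,-0.13,5.8],200]
    - [[0,0,0.2],[0.1,-0.13,6],200]
    - [[0,0,0.2],[0.1,-0.13,6],200]
    - [[0,0,0.2],[0.1,-0.13,6],200]

```text
clock: 25.0
tcp_pos: [0.4677, -0.375, 0.0607]
orientation: [0.0, -0.004, 1.0, -0.0]
wrist_force: [-1.1, -0.5, -2.6]
finger_gap: 0.0304
grip_force: 40.3
```

```bash
python3 - <<'E'
from h import *
t=env.get_state()['tcp_pos'];print(t,env.get_state()['wrist_force'])
for n in ['wrist']:
    im,W=cloud(n); print(n,tube6(W,t[:2],t[2]+.0076)); rollers(W)
E
```

```text
[ 0.46772411 -0.37495301  0.06070425] [-1.14724638 -0.46639751 -2.63500217]
wrist (16994, 'y', np.float64(-0.3753), 'yaw', np.float64(0.83), 'z', np.float64(0.0679), 'pitch', np.float64(0.17))
roller -2 3582 [-0.3926  0.0136] implied mid -0.3206 x 0.386 0.539
roller -1 3929 [-0.3569  0.0104] implied mid -0.3209 x 0.386 0.535
roller 0 6951 [-0.3208  0.0124] implied mid -0.3208 x 0.386 0.546
roller 1 6125 [-0.2848  0.0115] implied mid -0.3208 x 0.386 0.538
roller 2 5584 [-0.2488  0.0131] implied mid -0.3208 x 0.386 0.537
```

>>> carry_out:
  steps:
    - [[0,0,0],[0,0.05,0.1],200]
    - [[0,0,0],[0,0.05,0.18],200]
    - [[0,0,0],[0,0.05,0.25],200]
    - [[0,0,0],[0,0.05,0.3],200]
    - [[0,0,0],[0,0.05,0.34],200]
    - [[0,0,0],[0,0.05,0.38],200]
    - [[0,0,0],[0,0.05,0.38],200]
    - [[0,0,0],[0,0.05,0.38],200]

```text
clock: 26.05
tcp_pos: [0.4674, -0.3743, 0.0564]
orientation: [0.0, -0.004, 1.0, -0.0]
wrist_force: [-1.3, -0.0, -2.0]
finger_gap: 0.03
grip_force: 40.3
```

>>> carry_out:
  steps:
    - [[0,0,0],[0,0,0.03],200]
    - [[0,0,0],[0,0,0.06],200]
    - [[0,0,0],[0,0,0.08],200]
    - [[0,0,0],[0,0,0.08],200]
    - [[0,0,0],[0,0,0.08],200]
    - [[0,0,0],[0,0,0.08],200]
    - [[0,0,0],[0,0,0.08],200]
    - [[0,0,0],[0,0,0.08],200]

```text
clock: 27.05
tcp_pos: [0.4674, -0.3744, 0.0561]
orientation: [0.0, -0.004, 1.0, -0.0]
wrist_force: [-3.4, 0.4, 6.4]
finger_gap: 0.0305
grip_force: 41.0
```

>>> carry_out:
  steps:
    - [[0,0,0],[0,0,0],165]
    - [[0,0,0],[0,0,0],150]
    - [[0,0,0],[0,0,0],130]
    - [[0,0,0],[0,0,0],105]
    - [[0,0,0],[0,0,0],100]
    - [[0,0,0],[0,0,-0.7],100]
    - [[0,0,0],[0,0,-2.5],100]
    - [[0,0,0],[0,0,-6],90]

```text
clock: 28.05
tcp_pos: [0.4666, -0.3733, 0.1151]
orientation: [-0.001, -0.004, 1.0, 0.001]
wrist_force: [-0.7, -0.8, -0.0]
finger_gap: 0.0555
grip_force: 0.0
```

```bash
python3 - <<'E'
from h import *
t=env.get_state()['tcp_pos'];print(t,env.get_state()['wrist_force'],rot(env.get_state()['orientation']).as_matrix()[:2,:2].round(3))
for n in ['wrist','scene','side']:
    im,W=cloud(n); print(n,tube6(W,[.467,-.3748],.064))
E
```

```text
[ 0.46658617 -0.37329518  0.11514207] [-0.6713137  -0.80832698 -0.04353976] [[-1.    -0.009]
 [-0.009  1.   ]]
wrist (10101, 'y', np.float64(-0.3748), 'yaw', np.float64(0.73), 'z', np.float64(0.0632), 'pitch', np.float64(0.02))
scene (539, 'y', np.float64(-0.3745), 'yaw', np.float64(0.93), 'z', np.float64(0.0625), 'pitch', np.float64(-0.36))
side (1012, 'y', np.float64(-0.374), 'yaw', np.float64(0.58), 'z', np.float64(0.0655), 'pitch', np.float64(-0.07))
```

>>> carry_out:
  steps:
    - [[0,0,0],[0,1,-3],80]
    - [[0,0,0],[-0.2,4,-4],70]
    - [[0,0,0.5],[-0.4,9,-4],60]
    - [[0,0,1],[-0.7,14.5,-4],60]
    - [[0,0,1.5],[-1,20.5,-4],60]
    - [[0,0,2],[-1.2,26.5,-4],60]
    - [[0,0,2.3],[-1.4,32.5,-4],60]
    - [[0,0,2.6],[-1.5,38,-4],60]

```text
clock: 29.2
tcp_pos: [0.4784, 0.0081, 0.155]
orientation: [-0.0, 0.018, 1.0, 0.0]
wrist_force: [1.2, -0.3, 0.3]
finger_gap: 0.0654
grip_force: 0.0
```

>>> carry_out:
  steps:
    - [[0,0,0],[0.1,6,0],60]
    - [[0,0,0],[0.3,12,0],60]
    - [[0,0,0],[0.5,18,0],60]
    - [[0,0,0],[0.7,24,0],60]
    - [[0,0,0],[0.8,29.5,0],60]
    - [[0,0,0],[0.9,34,0.5],60]
    - [[0,0,0],[1,36.6,1.5],60]
    - [[0,0,0],[1,36.6,2],60]

```text
clock: 30.2
tcp_pos: [0.4814, 0.3735, 0.1338]
orientation: [-0.001, 0.017, 1.0, -0.0]
wrist_force: [-0.4, 0.4, 0.3]
finger_gap: 0.0652
grip_force: 0.0
```

```bash
python3 - <<'E'
from h import *
for i in range(2):
    s=env.get_state();t=s['tcp_pos'];print(s['clock'],t.round(4),s['wrist_force'].round(1),s['finger_gap'],rot(s['orientation']).as_matrix()[:2,:2].round(3))
    im,W=cloud('wrist');print(tube(W,(.482,.372)),tube6(W,(.482,.372),.028))
E
```

```text
30.2 [0.4814 0.3735 0.1338] [-0.4  0.4  0.3] 0.06522382329518817 [[-0.999  0.034]
 [ 0.034  0.999]]
(6488, 'y', np.float64(0.3721), 'ang', np.float64(-2.07), 'x', array([0.4118, 0.5487]), 'zmax', np.float64(0.0445)) (6554, 'y', np.float64(0.3721), 'yaw', np.float64(-2.05), 'z', np.float64(0.0275), 'pitch', np.float64(-0.02))
30.25 [0.4812 0.3721 0.1334] [-0.3 -0.3 -1.3] 0.06483989336360041 [[-0.999  0.035]
 [ 0.035  0.999]]
(6537, 'y', np.float64(0.3721), 'ang', np.float64(-2.03), 'x', array([0.4117, 0.5487]), 'zmax', np.float64(0.0445)) (6595, 'y', np.float64(0.3721), 'yaw', np.float64(-2.02), 'z', np.float64(0.0275), 'pitch', np.float64(0.01))
```

>>> carry_out:
  steps:
    - [[0,0,0],[0.1,0,2],60]
    - [[0,0,0],[0.1,0,5],60]
    - [[0,0,0],[0.1,0,8.3],60]
    - [[0,0,0],[0.1,0,10.5],60]
    - [[0,0,0],[0.1,0,11.1],60]
    - [[0,0,0],[0.1,0,11.2],60]
    - [[0,0,0],[0.1,0,11.2],60]
    - [[0,0,0],[0.1,0,11.2],60]

```text
clock: 31.3
tcp_pos: [0.4822, 0.3725, 0.0246]
orientation: [0.001, 0.018, 1.0, 0.0]
wrist_force: [-0.2, 0.5, -0.1]
finger_gap: 0.0653
grip_force: 0.0
```

>>> carry_out:
  steps:
    - [[0,0,0],[0,-0.03,0.2],60]
    - [[0,0,0],[0,-0.03,0.35],60]
    - [[0,0,0],[0,-0.03,0.35],60]
    - [[0,0,0],[0,-0.03,0.35],60]
    - [[0,0,0],[0,-0.03,0.35],60]
    - [[0,0,0],[0,-0.03,0.35],60]
    - [[0,0,0],[0,-0.03,0.35],80]
    - [[0,0,0],[0,-0.03,0.35],100]

```text
clock: 32.3
tcp_pos: [0.4815, 0.3719, 0.02]
orientation: [0.0, 0.018, 1.0, 0.0]
wrist_force: [-0.0, 0.2, -0.6]
finger_gap: 0.0517
grip_force: 0.0
```

>>> carry_out:
  steps:
    - [[0,0,0],[0,0,-0.05],120]
    - [[0,0,0],[0,0,-0.05],145]
    - [[0,0,0],[0,0,-0.05],160]
    - [[0,0,0],[0,0,-0.05],175]
    - [[0,0,0],[0,0,-0.05],190]
    - [[0,0,0],[0,0,-0.05],200]
    - [[0,0,0],[0,0,-0.05],200]
    - [[0,0,0],[0,0,-0.05],200]

```text
clock: 33.3
tcp_pos: [0.4816, 0.3721, 0.0208]
orientation: [0.0, 0.018, 1.0, 0.0]
wrist_force: [-0.5, 1.3, 5.9]
finger_gap: 0.0307
grip_force: 39.7
```

>>> carry_out:
  steps:
    - [[0,0,0],[0,0,-1],200]
    - [[0,0,0],[0,0,-3.5],200]
    - [[0,0,0],[0,0,-7.5],200]
    - [[0,0,0],[0,-1.5,-11],200]
    - [[0,0,-0.5],[-0.1,-5,-12.7],200]
    - [[0,0,-1],[-0.3,-10,-13],200]
    - [[0,0,-1.5],[-0.45,-15.5,-13],200]
    - [[0,0,-2],[-0.6,-21.5,-13],200]

```text
clock: 34.3
tcp_pos: [0.4789, 0.155, 0.1503]
orientation: [-0.0, 0.0, 1.0, -0.0]
wrist_force: [0.7, -1.1, -2.8]
finger_gap: 0.0307
grip_force: 40.2
```

>>> carry_out:
  steps:
    - [[0,0,-0.2],[0.1,-6,0],200]
    - [[0,0,-0.4],[0.2,-12,0],200]
    - [[0,0,-0.5],[0.3,-18,0],200]
    - [[0,0,-0.6],[0.4,-24,0],200]
    - [[0,0,-0.7],[0.6,-30,0],200]
    - [[0,0,-0.8],[0.8,-35,0],200]
    - [[0,0,-0.8],[0.9,-39,0],200]
    - [[0,0,-0.8],[0.9,-42,0],200]

```text
clock: 35.3
tcp_pos: [0.4688, -0.2651, 0.15]
orientation: [-0.001, -0.005, 1.0, 0.0]
wrist_force: [-0.8, 0.5, -2.6]
finger_gap: 0.0303
grip_force: 40.1
```

```bash
python3 - <<'E'
from h import *
s=env.get_state();t=s['tcp_pos'];print(s['clock'],t.round(4),s['finger_gap'],s['grip_force'],s['wrist_force'].round(1),rot(s['orientation']).as_matrix()[:2,:2].round(3))
im,W=cloud('wrist');print(tube6(W,t[:2],t[2]+.0072)); rollers(W)
E
```

```text
35.3 [ 0.4688 -0.2651  0.15  ] 0.030321827033366517 40.13761103153229 [-0.8  0.5 -2.6] [[-1.   -0.01]
 [-0.01  1.  ]]
(16842, 'y', np.float64(-0.2654), 'yaw', np.float64(0.64), 'z', np.float64(0.1568), 'pitch', np.float64(-0.01))
roller -2 431 [-0.3926  0.0142] implied mid -0.3206 x 0.386 0.546
roller -1 3703 [-0.3568  0.0119] implied mid -0.3208 x 0.386 0.546
roller 0 4012 [-0.3208  0.0115] implied mid -0.3208 x 0.386 0.545
roller 1 657 [-0.2845  0.0155] implied mid -0.3205 x 0.386 0.406
roller 2 626 [-0.2483  0.0188] implied mid -0.3203 x 0.386 0.404
```

>>> carry_out:
  steps:
    - [[0,0,-0.1],[0.1,-0.14,1.5],200]
    - [[0,0,-0.1],[0.1,-0.14,4],200]
    - [[0,0,-0.1],[0.1,-0.14,6.5],200]
    - [[0,0,-0.1],[0.1,-0.14,8],200]
    - [[0,0,-0.1],[0.1,-0.14,8.6],200]
    - [[0,0,-0.1],[0.1,-0.14,8.8],200]
    - [[0,0,-0.1],[0.1,-0.14,8.8],200]
    - [[0,0,-0.1],[0.1,-0.14,8.8],200]

```text
clock: 36.35
tcp_pos: [0.4694, -0.265, 0.0633]
orientation: [0.001, -0.007, 1.0, -0.0]
wrist_force: [-0.1, -0.7, -2.9]
finger_gap: 0.0308
grip_force: 40.2
```

```bash
python3 - <<'E'
from h import *
s=env.get_state();t=s['tcp_pos'];print(s['clock'],t.round(4),s['wrist_force'].round(1))
im,W=cloud('wrist');print(tube6(W,t[:2],t[2]+.0072)); rollers(W); print(env.get_state()['tcp_pos'])
E
```

```text
36.35 [ 0.4694 -0.265   0.0633] [-0.1 -0.7 -2.9]
(16818, 'y', np.float64(-0.2653), 'yaw', np.float64(0.86), 'z', np.float64(0.07), 'pitch', np.float64(0.18))
roller -2 516 [-0.3946 -0.0123] implied mid -0.3226 x 0.386 0.397
roller -1 6329 [-0.3569  0.0114] implied mid -0.3209 x 0.386 0.545
roller 0 6975 [-0.3208  0.0124] implied mid -0.3208 x 0.386 0.546
roller 1 4145 [-0.2846  0.0142] implied mid -0.3206 x 0.386 0.54
roller 2 3417 [-0.2489  0.0104] implied mid -0.3209 x 0.386 0.542
[ 0.46931814 -0.26498132  0.06320418]
```

>>> carry_out:
  steps:
    - [[0,0,0],[0,-0.07,0],200]
    - [[0,0,0],[0,-0.14,0.1],200]
    - [[0,0,0],[0,-0.14,0.25],200]
    - [[0,0,0],[0,-0.14,0.35],200]
    - [[0,0,0],[0,-0.14,0.42],200]
    - [[0,0,0],[0,-0.14,0.45],200]
    - [[0,0,0],[0,-0.14,0.45],200]
    - [[0,0,0],[0,-0.14,0.45],200]

```text
clock: 37.4
tcp_pos: [0.4689, -0.266, 0.058]
orientation: [0.0, -0.007, 1.0, -0.0]
wrist_force: [0.4, -0.2, -2.1]
finger_gap: 0.0302
grip_force: 40.2
```

```bash
python3 - <<'E'
from h import *
s=env.get_state();t=s['tcp_pos'];print(s['clock'],t.round(4),s['wrist_force'].round(1))
im,W=cloud('wrist');print(tube6(W,t[:2],t[2]+.0072))
E
```

```text
37.4 [ 0.4689 -0.266   0.058 ] [ 0.4 -0.2 -2.1]
(16826, 'y', np.float64(-0.2663), 'yaw', np.float64(0.85), 'z', np.float64(0.0648), 'pitch', np.float64(0.1))
```

>>> carry_out:
  steps:
    - [[0,0,0],[0,-0.04,0.04],200]
    - [[0,0,0],[0,-0.04,0.08],200]
    - [[0,0,0],[0,-0.04,0.12],200]
    - [[0,0,0],[0,-0.04,0.15],200]
    - [[0,0,0],[0,-0.04,0.17],200]
    - [[0,0,0],[0,-0.04,0.17],200]
    - [[0,0,0],[0,-0.04,0.17],200]
    - [[0,0,0],[0,-0.04,0.17],200]

```text
clock: 38.45
tcp_pos: [0.4689, -0.2665, 0.0566]
orientation: [0.0, -0.007, 1.0, -0.0]
wrist_force: [-2.0, 1.1, 3.5]
finger_gap: 0.0308
grip_force: 40.8
```

Contact shows about 6 N, as with the first tube, so I'm releasing.

>>> carry_out:
  steps:
    - [[0,0,0],[0,0,0],165]
    - [[0,0,0],[0,0,0],150]
    - [[0,0,0],[0,0,0],130]
    - [[0,0,0],[0,0,0],105]
    - [[0,0,0],[0,0,0],100]
    - [[0,0,0],[0,0,-0.7],100]
    - [[0,0,0],[0,0,-2.5],100]
    - [[0,0,0],[0,0,-6],100]

```text
clock: 39.45
tcp_pos: [0.468, -0.2658, 0.1161]
orientation: [-0.001, -0.007, 1.0, 0.001]
wrist_force: [0.6, -0.6, -0.1]
finger_gap: 0.052
grip_force: 0.0
```

>>> carry_out:
  steps:
    - [[0,0,0],[0,1,-2],100]
    - [[0,0,0],[0,4,-5],100]
    - [[0,0,0],[0,9,-8],100]
    - [[0,0,0],[0,14,-8],100]
    - [[0,0,0],[0,19,-8],100]
    - [[0,0,0],[0,23,-8],100]
    - [[0,0,0],[0,25,-8],100]
    - [[0,0,0],[0,25,-8],100]

```text
clock: 40.45
tcp_pos: [0.4653, -0.0152, 0.1969]
orientation: [0.0, -0.008, 1.0, -0.0]
wrist_force: [-0.6, 0.6, -0.4]
finger_gap: 0.0523
grip_force: 0.0
```

```bash
python3 - <<'E'
from h import *
s=env.get_state();print(s['clock'],s['tcp_pos'].round(4))
for n in ['scene','side','scene']:
    im,W=cloud(n); save('f_'+n+'.png',im,s=1.4)
    for y in (-.3748,-.2668): print(n,tube6(W,[.467,y],.064))
    if n=='side':
        for m,z,r in [((.6142,.0664),.081,.03),((.6465,-.0787),.075,.023)]:
            print(edgefit(W,m,z,r))
E
```

```text
40.45 [ 0.4653 -0.0152  0.1969]
scene (536, 'y', np.float64(-0.3747), 'yaw', np.float64(0.85), 'z', np.float64(0.0625), 'pitch', np.float64(-0.52))
scene (513, 'y', np.float64(-0.2666), 'yaw', np.float64(0.7), 'z', np.float64(0.0626), 'pitch', np.float64(-0.54))
side (999, 'y', np.float64(-0.374), 'yaw', np.float64(0.66), 'z', np.float64(0.0654), 'pitch', np.float64(-0.02))
side (810, 'y', np.float64(-0.2657), 'yaw', np.float64(0.78), 'z', np.float64(0.0656), 'pitch', np.float64(-0.08))
[0.61453333 0.06273333]
[ 0.6465 -0.0817]
scene (547, 'y', np.float64(-0.3747), 'yaw', np.float64(0.88), 'z', np.float64(0.0624), 'pitch', np.float64(-0.26))
scene (509, 'y', np.float64(-0.2666), 'yaw', np.float64(0.72), 'z', np.float64(0.0624), 'pitch', np.float64(-0.45))
```

View pics/f_side.png

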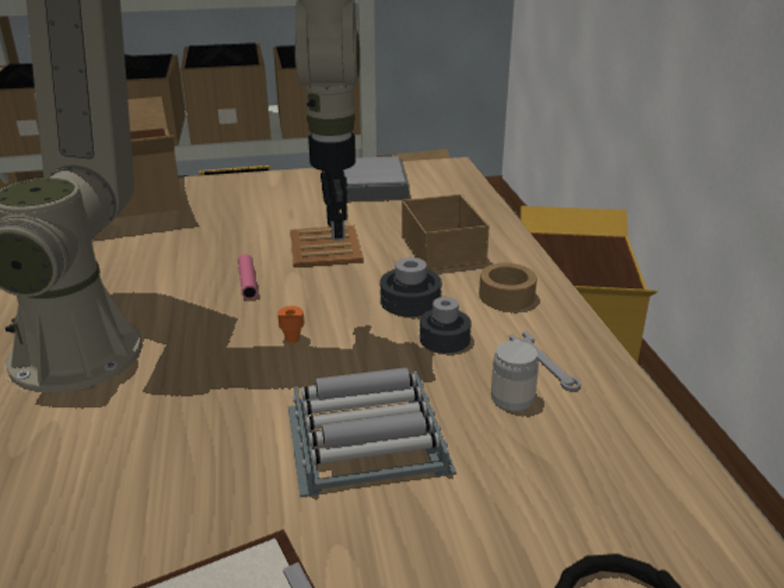

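The final side view shows both bushes upright in their pulleys at (410,285) and (445,325). Both tubes lie in the outer hollows of the bed at (364,383) and (374,428), and the other things are where they were.

```bash
python3 -c "
from workcell import env
print(env.hand_in())"
```

```text
the job is handed in; nothing more can be done
None
```

I handed the job in at about 40 s: both bushes measured fully home and upright in their pulleys, both tubes lie still in the two outer hollows of the roller bed, and I left the other things on the bench alone. I have not seen the judge's verdict.

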